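# Pin the clevis, then hold a spring probe square on the marked spot

### The arm

A 6-joint arm with a two-finger parallel gripper is mounted at the origin on a cart in front of the work surface, level with it; the furniture and walls round the work are solid. World frame = base frame: x ahead of the robot, y to its left, z up, the work surface at z = 0. Lengths are in m, angles in rad, forces in N, time in s.
With the tool pointing down it reaches from about 0.35 to 0.775 m from the base axis. Payload 7.3 kg.
Tool frame: the origin (TCP) lies midway between the tips of the shut fingers; the grasp point (between the pads) lies 19 mm behind it; z points along the fingers, y is the line along which they close (so a half turn about z gives the same grasp; the last joint's range is limited). The gripper opens to 92 mm and grips with 3 to 60 N. Pads are 19 mm wide; open, the fingers measure 130 mm over their backs; the gripper's body (75 mm by 190 mm) begins 47 mm behind the grasp point.
Start: joints at [1.151, 0.342, 1.524, -0, 1.275, -0.146], TCP at [0.142, 0.505, 0.227] pointing down, gripper open.
Joint ranges: [-2.53, 2.53], [-0.77, 2.02], [0.04, 2.7], [-1, 4.14], [0.28, 2.66], [-3.11, 3.11]. Speed limits (rad/s): [2.57, 2.57, 3.14, 3.14, 3.14, 3.14].

### API

Orientations are given as [roll, pitch, yaw] about the fixed x, y, z axes, in that order (R = Rz(yaw) Ry(pitch) Rx(roll)).
In Python, from cell import monitor, vision, workorder gives the robot as it stands.
- The arm moves only by the tool move_arm, never from a script. Its argument "rows" is a list of rows, each a list of 5 numbers: the shift along the world's x, y, z in mm, then the turn about the world's z in rad, then the closure, from -1 (fully open) to 1 (shut). A call has 1 to 12 rows; each row shifts and turns the commanded pose from where the row before left it; what a row does not reach is not made up. A row lasts 1/10 s, in which the tool goes at most 50 mm and 8.59 degrees, less where a joint would pass 70% of its speed; a pose out of reach is approached as far as the arm can. A call is refused whole if a number of a shift passes 50 or a number of a turn 0.15, either way. A call with a gripper value outside its range is refused whole. The fingers move at their own pace and stop on an object; "newtons" is the grip in N (left out, the last holds). Time passes only in rows, so rows that do not move let the fingers close. It gives the time, the measured TCP pose, the force, the opening and the grip force at its end, in the units of the state.
- monitor.observe(): the state, without advancing time (a new reading comes with each control period).
- vision.read_camera(name): name is "side" or "top"; returns the picture (420x560x3 uint8, red, green, blue); there is no depth.
- vision.get_calibration(name): a dict with "K" (3x3 intrinsics, pixels), "k1" (the pictures are not rectified: a ray, as slopes to the right and down, at radius r is drawn at 1 + k1 r^2 times it, then the intrinsics apply), "T" (4x4, takes a point from camera to world coordinates). Camera axes: x right, y up, looking along -z (the intrinsics and any distortion apply to the point x, -y, -z); pixel columns grow to the right and rows downward; lengths in m; the calibration is good to about 2 mm. A picture is of the moment at which its call begins. get_calibration takes no time and is no camera call.
- workorder.hand_in(): hands the job in; it is judged then, once.
The state is a dict: "time": time; "qpos": joint angles; "qvel": joint speeds; "joint_efforts": joint torques, N m; "tool_pos": TCP position; "tool_rot": TCP orientation; "contact_force": force on the tool from outside, world axes, zero at the start; "torque": the same for the moment, N m; "opening": finger opening in m; "grip_force": force on a finger pad.
Only numpy, scipy, OpenCV 4.12 (cv2) and the standard library are available. Lean on these libraries where they do the work, as an engineer would, in place of code of your own. Each camera call takes 0.05 s, during which the arm holds its last target. There are 200 camera calls.

### The job

Take the headed pin from its stand, push it down through the aligned holes of the clevis on the bracket until its head sits fully home, and let go of it. Then take the spring-tipped probe from its stand and hold its tip inside the ring marked on the sloping pad of the link, square to the pad's face and pressing gently, so that the spring plunger is about half-way in; finish while still holding it there, without letting go. Leave the tee, reducer, elbow, tape measure and mug where they are.

Things in the scene. Friction and masses are not known exactly. Their poses are not given: they have to be found in the camera images.
- clevis_top (a point): Mouth of the clevis's pin hole: hole centre in the top face of the upper steel cheek, 72 mm above the bench; z up, along the hole. 15 mm hole with 2 mm chamfer, straight down through upper cheek, lug of the link and lower cheek (to 34 mm below this point), then free room down to the base plate, 60 mm below this point.
- bracket: The clevis bracket, fixed: grey base plate 100x235x12 mm with a steel fork of two level cheeks (50x50 mm, 10 mm thick). Origin on the pin axis at bench level, z up. The fork's closed side is at +y, the link leaves it towards -y, above the base plate.
- spot (a point): The marked spot: centre of a scribed ring (15 mm inside, 19 mm outside diameter, dot in the middle) on the sloping face of a 56x56 mm pad at the free end of the link, 130 mm from the pin axis, 86 mm above the bench. z: outward normal of the face, 20 degrees (0.35 rad) from vertical, leaning roughly to the robot; y: level, along the link towards the pin.
- link: Aluminium link that carries the pad: its lug (10 mm thick, 15 mm hole) lies between the cheeks, hole in line with theirs; its bar leads to -y. Origin on the pin axis at the lug's underside, z up. It turns about the pin axis only against stiff friction (0.8 N m), so a gentle push does not move it.
- pin_grip (a point): Headed steel pin, at mid height of its grip, on its axis; z towards the grip end. Stands upright in a stand. From here the round grip, 18 mm across, reaches 17 mm up and down; below it a collar 26 mm across, 6 mm thick, its underside 23 mm below here; then the shank, 12 mm across, 48 mm long, tapered foot (tip 71 mm below here).
- pin: The pin as a whole, 60 to 130 g; origin at pin_seat, z along the axis towards the grip end.
- pin_seat (a point): Centre of the underside of the pin's collar, where the shank begins; z along the axis towards the grip end. With the pin home this point lies on clevis_top.
- pin_stand: Plywood block 64x64x66 mm, fixed, with one upright 16 mm hole; the pin hangs in it, its collar on the block's top. Origin under its centre. Its place and the probe stand's place may be swapped.
- probe_stand: Plywood block 64x64x66 mm, fixed, with one upright 26 mm hole; the probe hangs in it, its collar on the block's top. Origin under its centre.
- probe_grip (a point): Spring-tipped probe, at mid height of its round aluminium grip, on its axis; z away from the tip. Stands upright, tip down, in a stand. From here the grip, 24 mm across, reaches 31 mm up and down (6 mm cap above); below it a black collar 36 mm across, underside 37 mm below here; then a nose 22 mm across, 46 mm long. The plunger's tip is 97 mm below here when out.
- probe: The probe as a whole, 120 to 240 g; origin on its axis at the underside of the collar, z along the axis away from the tip.
- probe_tip (a point): The tip of the probe's plunger (a round rod 8 mm across with a ball end), on the probe's axis.
- plunger (a joint): How far the spring plunger is pressed into the probe's nose, m: 0 out, 0.012 at its stop. The spring pushes back with 1.5 N at 0 and 4.5 N at the stop (250 N/m).
- tee_a: Bystander: brass pipe tee, 64x53x34 mm, lying on the bench; origin under its centre.
- reducer_a: Bystander: grey steel pipe reducer, 48x48x60 mm, standing on the bench; origin under its centre.
- tape_measure: Bystander: yellow tape measure, 68x72x34 mm; origin under its centre.
- mug: Bystander: grey mug, 85x115x88 mm; origin under its centre.
- elbow_a: Bystander: grey pipe elbow, 59x83x42 mm; origin under its centre.
Mind the look-alikes: they are no part of the job. There is more than one size of the probe; the job needs the middle-sized.

How it is judged:
On the way:
1. the pin is fully home in the clevis and let go (z of pin_seat in the frame of clevis_top between -0.004 and 0.003 m and horizontal distance between pin_seat and clevis_top below 0.004 m and angle between the z axis of pin_seat and the z axis of clevis_top, either way round below 0.1 rad and contact force between the fingers and pin below 0.05 N), for 0.3 s.
At the end, for the whole second after the job is handed in: The pin is in the clevis with its collar within 3 mm of the top cheek; the gripper holds the probe still, its tip within 7.5 mm of the centre of the ring, its axis within 8 degrees of the pad's normal, its plunger pressed in 3 to 9.5 mm of its 12 mm, the force on the link between 1 and 8 N (z of pin_seat in the frame of clevis_top between -0.004 and 0.003 m and horizontal distance between pin_seat and clevis_top below 0.004 m and angle between the z axis of pin_seat and the z axis of clevis_top, either way round below 0.1 rad and distance between probe_tip and spot below 0.0075 m and angle between the z axis of probe_grip and the z axis of spot, either way round below 0.14 rad and value of joint plunger between 0.003 and 0.0095 m and contact force between probe and link between 1 and 8 N and contact force between the fingers and probe above 2 N and linear speed of probe below 0.02 m/s); the arm keeps its last pose, push and grip.
It fails at once if the probe presses on the link with more than 18 N (contact force between probe and link above 18 N).
It fails at once if the tee, reducer, tape measure, mug or elbow is moved more than 30 mm (distance of any of tee_a, reducer_a, tape_measure, mug, elbow_a from where it was at the start of the episode above 0.03 m).
It also fails if it takes over 56 s, if anything falls off the work surface, if the arm or the gripper's body presses on something with over 40 N, if the wrist force passes 120 N, or if a joint passes its speed limit or range.

## Working session

There is one attempt and no reset: what is moved stays moved. The work goes in short steps, Python scripts to look and compute and a tool call to move; the robot and the scene stay as the last step left them, time stands still between calls to the robot, and variables do not carry over. Pictures are saved under pics/ and viewed, at most 12 in all, crops included, and the job is handed in when it is done.

Besides the shell and the picture viewer there is one more tool, called after "Emit:" as name([rows], argument=value, ...), one row to a line, values as JSON. move_arm: Moves the arm, as the interface text tells. Its arguments: {"type":"object","properties":{"rows":{"type":"array","items":{"type":"array","items":{"type":"number"}}},"newtons":{"type":"number"}},"required":["rows"]}

```bash
mkdir -p pics; cat > h.py <<'E'
import numpy as np, cv2
from cell import monitor, vision, workorder
def shot(n,f=None):
    im=vision.read_camera(n)
    if f: cv2.imwrite('pics/'+f,im[:,:,::-1])
    return im
def ray(n,u,v):
    c=vision.get_calibration(n);K=np.array(c['K']);T=np.array(c['T'])
    d=np.array([c['k1'],0,0,0,0.]) # k1 r^2 radial
    p=cv2.undistortPoints(np.array([[[u,v]]],float),K,d)[0,0]
    r=T[:3,:3]@np.array([p[0],-p[1],-1.]);return T[:3,3],r/np.linalg.norm(r)
def onz(n,u,v,z):
    o,r=ray(n,u,v);return o+r*(z-o[2])/r[2]
def two(a,b):
    (o1,r1),(o2,r2)=ray('top',*a),ray('side',*b)
    A=np.c_[r1,-r2];t=np.linalg.lstsq(A,o2-o1,rcond=None)[0]
    p,q=o1+r1*t[0],o2+r2*t[1];return (p+q)/2,np.linalg.norm(p-q)
def proj(n,P):
    c=vision.get_calibration(n);K=np.array(c['K']);T=np.linalg.inv(np.array(c['T']))
    p=T[:3,:3]@np.array(P,float)+T[:3,3];s=np.array([p[0],-p[1]])/-p[2]
    s=s*(1+c['k1']*(s@s));return K[:2,:2]@s+K[:2,2]
E
python3 - <<'E'
from h import *
np.set_printoptions(precision=3,suppress=True)
for n in('top','side'):
    shot(n,n+'0.png');c=vision.get_calibration(n);print(c)
print(monitor.observe())
E
```

```text
{'K': array([[459.123,   0.   , 277.811],
       [  0.   , 459.123, 209.741],
       [  0.   ,   0.   ,   1.   ]]), 'k1': -0.06981463822541263, 'T': array([[-0.139,  0.963, -0.23 ,  0.334],
       [-0.99 , -0.137,  0.028,  0.136],
       [-0.005,  0.232,  0.973,  1.196],
       [ 0.   ,  0.   ,  0.   ,  1.   ]])}
{'K': array([[441.046,   0.   , 281.769],
       [  0.   , 441.046, 209.48 ],
       [  0.   ,   0.   ,   1.   ]]), 'k1': -0.1367657264522868, 'T': array([[-0.917,  0.277, -0.286,  0.299],
       [-0.398, -0.61 ,  0.686,  0.792],
       [ 0.016,  0.743,  0.669,  0.749],
       [ 0.   ,  0.   ,  0.   ,  1.   ]])}
{'time': 0.1, 'qpos': array([ 1.151,  0.343,  1.525, -0.   ,  1.275, -0.146]), 'qvel': array([ 0.   , -0.003, -0.002,  0.001,  0.001,  0.003]), 'joint_efforts': array([  0.001, -43.2  , -24.469,   0.072,   0.053,  -0.   ]), 'tool_pos': array([0.142, 0.505, 0.226]), 'tool_rot': array([-3.14 , -0.   ,  2.868]), 'contact_force': array([ 0.133,  0.197, -0.351]), 'torque': array([ 0.023, -0.024,  0.005]), 'grip_force': 0.0, 'opening': 0.09182636116276084}
```

View pics/top0.png

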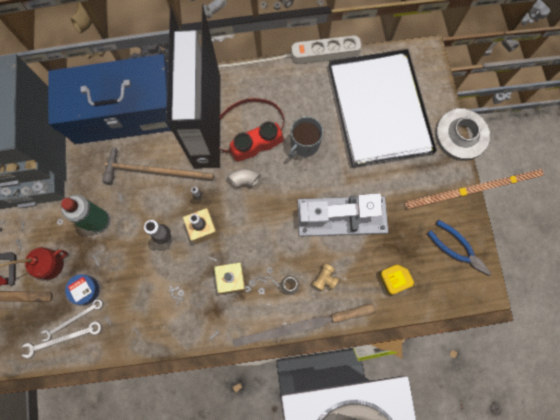

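View pics/side0.png

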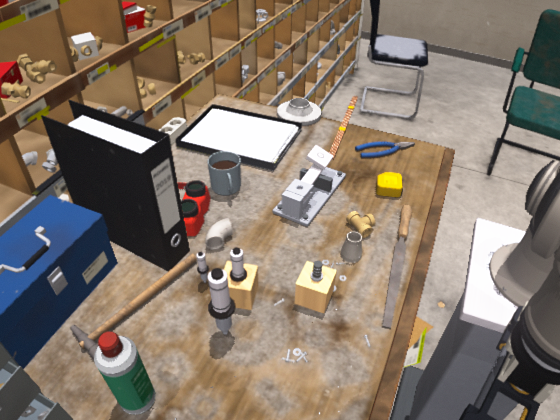

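Top view: the pin stands in the block at (229,277). Probe candidates are the block at (199,223), a big one at (157,231) and a small one at (195,192). Side view: the same three are at (237,262), (220,290) and (201,262), and the pin is at (317,270). The description picks the middle-sized probe, which is the one in the block. I'll check with one close crop.

```bash
python3 - <<'E'
import cv2,numpy as np
t=cv2.imread('pics/top0.png');s=cv2.imread('pics/side0.png')
def c(i,x,y,w,h,f): return cv2.resize(i[y:y+h,x:x+w],None,fx=f,fy=f,interpolation=cv2.INTER_CUBIC)
a=np.hstack([c(t,145,180,130,100,3),c(t,290,180,100,75,4)]) if 0 else np.hstack([c(t,150,190,100,110,3)[:300],c(t,292,183,100,60,5)[:300]])
b=np.hstack([c(s,190,235,160,120,2.5)[:300],c(s,265,140,85,75,4)])
w=800
z=np.zeros((600,800,3),np.uint8);z[:300,:min(800,a.shape[1])]=a[:,:800];z[300:,:min(800,b.shape[1])]=b[:,:800]
cv2.imwrite('pics/crop1.png',z)
E
```

```text
(no output)
```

View pics/crop1.png

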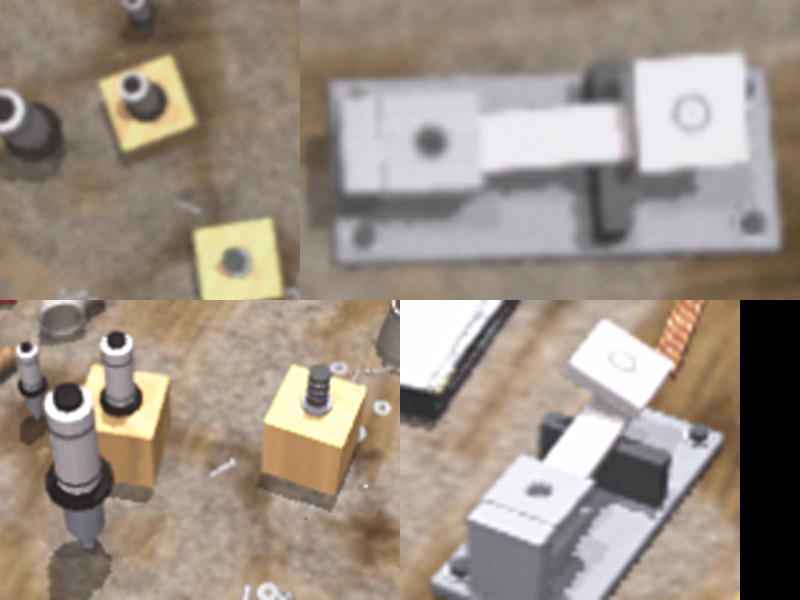

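The crop confirms it: the middle-sized probe is the one hanging in the wooden block. In top-view pixels the pin top is about (228.7,276), the clevis hole (318.2,211.2) and the ring (370.2,205.6).

```bash
python3 - <<'E'
from h import *
np.set_printoptions(precision=4,suppress=True)
for nm,a,b,z in [('pin',(228.7,276),(317.6,263),.106),('hole',(318.2,211.2),(300,187.5),.072),('spot',(370.2,205.6),(320.5,155.2),.086),('probe',(194,218.3),(236.8,251),.140)]:
    print(nm,onz('top',*a,z),onz('side',*b,z),*two(a,b))
im=cv2.imread('pics/top0.png');hsv=cv2.cvtColor(im,cv2.COLOR_BGR2HSV)
m=cv2.inRange(hsv,(18,60,185),(35,200,255))
m=cv2.morphologyEx(m,cv2.MORPH_CLOSE,np.ones((9,9)))
for c in cv2.findContours(m,0,2)[0]:
    if cv2.contourArea(c)>250:
        r=cv2.minAreaRect(c);print(r,onz('top',*r[0],.066))
# bars: bracket base plate corners top view
for u,v in [(330,80),(768,70),(780,250),(335,262)]:
    print(onz('top',292+(u-300)/5,183+v/5,.012))
# pad corners
P=[onz('top',292+(u-300)/5,183+v/5,zz) for u,v,zz in [(635,60,.0956),(742,55,.0956),(748,162,.0764),(640,171,.0764)]]
print(np.array(P))
# small/big probe tops
print('big',two((153,226.5),(217,274)), 'small', two((195,188.5),(201,257)))
for n,u,v,z in [('mug',306,138,.088),('tee',326,278,.02),('red',289,284,.06),('elbow',242,179,.03)]: print(n,onz('top',u,v,z))
E
```

```text
pin [0.4491 0.242  0.106 ] [0.4498 0.2462 0.106 ] [0.4502 0.2425 0.1017] 0.0013091875186189894
hole [0.5823 0.0036 0.072 ] [0.58   0.0069 0.072 ] [0.5822 0.003  0.0687] 0.001705848043618445
spot [ 0.5752 -0.1257  0.086 ] [ 0.5747 -0.1238  0.086 ] [ 0.5755 -0.1261  0.0843] 0.00016549663804565348
probe [0.5914 0.3043 0.14  ] [0.59   0.3093 0.14  ] [0.5926 0.3051 0.1348] 0.00022683326741625807
((228.78611755371094, 277.1098327636719), (26.305892944335938, 26.610008239746094), 81.25383758544922) [0.4506 0.246  0.066 ]
((198.49314880371094, 223.81507873535156), (24.578641891479492, 25.866092681884766), 69.44395446777344) [0.5937 0.3063 0.066 ]
[0.6361 0.0445 0.012 ]
[ 0.6088 -0.1886  0.012 ]
[ 0.5117 -0.176   0.012 ]
[0.5384 0.0566 0.012 ]
[[ 0.6037 -0.1008  0.0956]
 [ 0.5988 -0.1543  0.0956]
 [ 0.5484 -0.1517  0.0764]
 [ 0.5515 -0.0971  0.0764]]
big (array([0.5792, 0.3951, 0.172 ]), np.float64(0.002927089691969266)) small (array([0.6817, 0.3038, 0.0761]), np.float64(0.004406913283386987))
mug [0.7748 0.0055 0.088 ]
tee [0.4184 0.0055 0.02  ]
red [0.4139 0.1021 0.06  ]
elbow [0.7067 0.1848 0.03  ]
```

Emit:
move_arm([
  [28,-24,0,0,-1],
  [28,-24,0,0,-1],
  [28,-24,0,0,-1],
  [28,-24,0,0,-1],
  [28,-24,0,0,-1],
  [28,-24,0,0,-1],
  [28,-24,0,0,-1],
  [28,-24,0,0,-1],
  [28,-24,0,0,-1],
  [28,-24,0,0,-1],
  [28,-21,0,0,-1],
  [0,0,0,0,-1],
], newtons=30)

```text
time: 1.3
tool_pos: [0.4526, 0.2419, 0.2261]
tool_rot: [-3.141, 0.001, 2.864]
contact_force: [-0.2, 0.3, 0.4]
opening: 0.0918
grip_force: 0.0
```

Emit:
move_arm([
  [-2,2,-40,0,-1],
  [0,0,-40,0,-1],
  [0,0,-30,0,-1],
  [0,0,-20,0,-1],
  [0,0,-20,0,-1],
  [0,0,0,0,-1],
  [0,0,0,0,-1],
])

```text
time: 2.0
tool_pos: [0.4475, 0.2468, 0.0769]
tool_rot: [-3.141, -0.001, 2.868]
contact_force: [-0.4, 0.4, -0.1]
opening: 0.0915
grip_force: 0.0
```

```bash
python3 - <<'E'
from h import *
t=shot('top');s=shot('side')
c=lambda i,x,y,w,h,f: cv2.resize(i[y:y+h,x:x+w],None,fx=f,fy=f,interpolation=cv2.INTER_CUBIC)
z=np.hstack([c(t,180,230,100,100,4),c(s,265,215,100,100,4)])
cv2.imwrite('pics/c2.png',z[:,:,::-1]); print(monitor.observe()['tool_pos'])
p=monitor.observe()['tool_pos'];print(proj('top',p),proj('side',p))
E
```

```text
[0.44839471 0.24694151 0.07782858]
[227.97089373 277.61546669] [317.11410117 272.90748444]
```

View pics/c2.png

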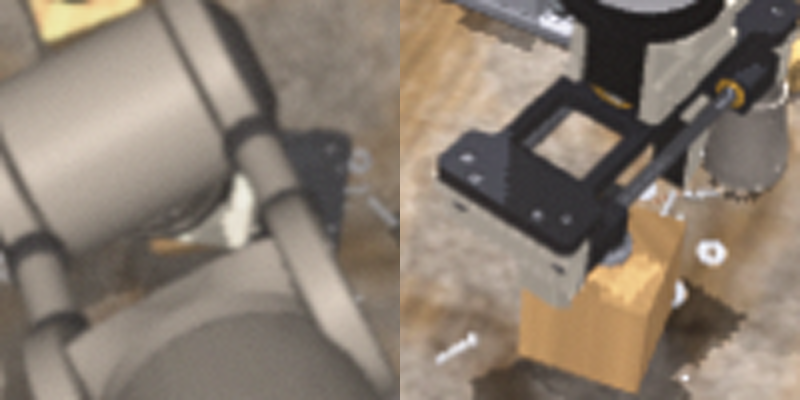

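The gripper straddles the pin and the top view is hidden by the arm. Closing now.

Emit:
move_arm([
  [0,0,0,0,1],
  [0,0,0,0,1],
  [0,0,0,0,1],
  [0,0,0,0,1],
  [0,0,0,0,1],
  [0,0,0,0,1],
  [0,0,0,0,1],
  [0,0,0,0,1],
])

```text
time: 2.9
tool_pos: [0.4479, 0.2465, 0.0767]
tool_rot: [3.142, -0.0, 2.868]
contact_force: [-0.1, 0.0, -0.5]
opening: 0.0323
grip_force: 0.0
```

Emit:
move_arm([
  [0,0,0,0,1],
  [0,0,0,0,1],
  [0,0,0,0,1],
  [0,0,0,0,1],
  [0,0,0,0,1],
])

```text
time: 3.4
tool_pos: [0.448, 0.2465, 0.0767]
tool_rot: [3.141, 0.0, 2.868]
contact_force: [0.0, 1.5, -0.5]
opening: 0.0172
grip_force: 30.0
```

Emit:
move_arm([
  [0,0,20,0,1],
  [0,0,30,0,1],
  [0,0,40,0,1],
  [22,-40,0,0,1],
  [22,-40,0,0,1],
  [22,-40,0,0,1],
  [22,-40,0,0,1],
  [22,-40,0,0,1],
  [21,-39,0,0,1],
  [0,0,0,0,1],
  [0,0,0,0,1],
  [0,0,0,0,1],
])

```text
time: 4.6
tool_pos: [0.5782, 0.0083, 0.1664]
tool_rot: [3.141, -0.001, 2.868]
contact_force: [0.6, -0.0, -1.1]
opening: 0.0174
grip_force: 30.0
```

```bash
python3 - <<'E'
from h import *
s=shot('side');t=shot('top')
c=lambda i,x,y,w,h,f: cv2.resize(i[y:y+h,x:x+w],None,fx=f,fy=f,interpolation=cv2.INTER_CUBIC)
z=np.hstack([c(s,250,110,100,120,4),c(t,280,150,100,120,4)])
cv2.imwrite('pics/c3.png',z[:,:,::-1]); print(monitor.observe()['tool_pos'])
for q in[(0.581,0.005,.072),(0.579,0.0075,.108),(0.579,0.0075,.156)]:print(proj('side',q))
E
```

```text
[0.57837961 0.0087183  0.16678463]
[299.88999253 186.93669497]
[300.92988568 176.00596381]
[301.84409914 159.52463456]
```

View pics/c3.png

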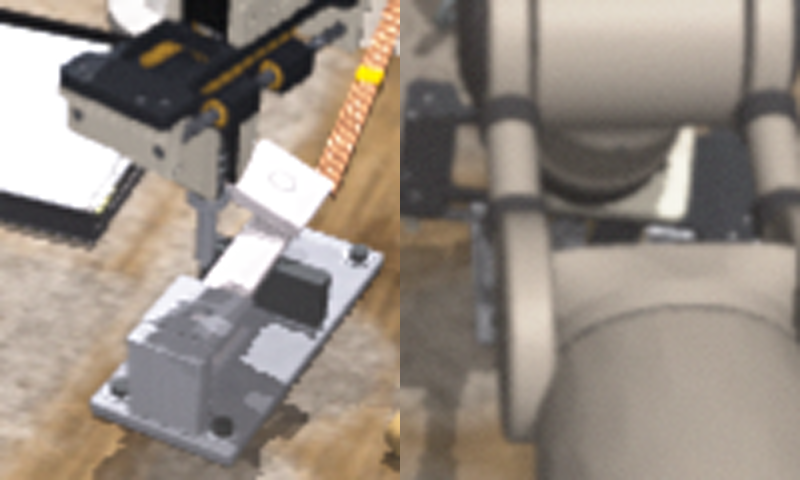

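The side view shows the shank just above the hole: tip at about (301.8,177.5), hole at (300,187.5). The tip is roughly 2 mm short in x, so I'm correcting and then descending carefully.

Emit:
move_arm([
  [3,-2,-15,0,1],
  [0,0,-15,0,1],
  [0,0,0,0,1],
  [0,0,-5,0,1],
  [0,0,-5,0,1],
  [0,0,-5,0,1],
  [0,0,0,0,1],
])

```text
time: 5.4
tool_pos: [0.5816, 0.0056, 0.1212]
tool_rot: [-3.142, -0.001, 2.868]
contact_force: [0.4, 0.0, -0.6]
opening: 0.0168
grip_force: 30.0
```

Emit:
move_arm([
  [0,0,-8,0,1],
  [0,0,-8,0,1],
  [0,0,-8,0,1],
  [0,0,-6,0,1],
  [0,0,-3,0,1],
  [0,0,0,0,1],
])

```text
time: 6.0
tool_pos: [0.5817, 0.0055, 0.0881]
tool_rot: [-3.142, -0.001, 2.868]
contact_force: [0.5, 0.7, -1.0]
opening: 0.017
grip_force: 30.0
```

Emit:
move_arm([
  [0,0,-2,0,1],
  [0,0,-2,0,1],
  [0,0,-2,0,1],
  [0,0,-1,0,1],
  [0,0,0,0,1],
])

```text
time: 6.5
tool_pos: [0.5821, 0.0055, 0.0827]
tool_rot: [3.141, 0.001, 2.868]
contact_force: [-1.6, 0.7, 5.5]
opening: 0.0173
grip_force: 30.0
```

Upward force of 5.5 N at the expected height, so the collar is seated. Letting go, then rising.

Emit:
move_arm([
  [0,0,0,0,-1],
  [0,0,0,0,-1],
  [0,0,0,0,-1],
  [0,0,0,0,-1],
  [0,0,0,0,-1],
  [0,0,0,0,-1],
  [0,0,0,0,-1],
  [0,0,0,0,-1],
  [0,0,20,0,-1],
  [0,0,40,0,-1],
  [0,0,40,0,-1],
  [0,0,40,0,-1],
])

```text
time: 7.7
tool_pos: [0.5817, 0.0055, 0.2232]
tool_rot: [3.142, -0.0, 2.868]
contact_force: [0.6, -0.2, -0.3]
opening: 0.0918
grip_force: 0.0
```

Emit:
move_arm([
  [1,30,0,-0.13,-1],
  [1,30,0,-0.13,-1],
  [1,30,0,-0.13,-1],
  [1,30,0,-0.13,-1],
  [1,30,0,-0.13,-1],
  [1,30,0,-0.13,-1],
  [1,30,0,-0.13,-1],
  [1,30,0,-0.13,-1],
  [1,30,0,-0.13,-1],
  [1,31,0,-0.13,-1],
  [0,0,0,0,-1],
  [0,0,0,0,-1],
])

```text
time: 8.9
tool_pos: [0.5916, 0.3069, 0.2212]
tool_rot: [-3.141, 0.001, 1.571]
contact_force: [-1.2, 0.1, -0.4]
opening: 0.0917
grip_force: 0.0
```

```bash
python3 - <<'E'
from h import *
s=shot('side')
c=lambda i,x,y,w,h,f: cv2.resize(i[y:y+h,x:x+w],None,fx=f,fy=f,interpolation=cv2.INTER_CUBIC)
z=np.hstack([c(s,180,180,130,150,4)[:600],c(s,250,110,70,150,4)])
cv2.imwrite('pics/c4.png',z[:,:,::-1]); print(monitor.observe()['tool_pos'])
print(proj('side',monitor.observe()['tool_pos']))
E
```

```text
[0.59181447 0.30607795 0.22146871]
[234.22322378 217.85381096]
```

View pics/c4.png

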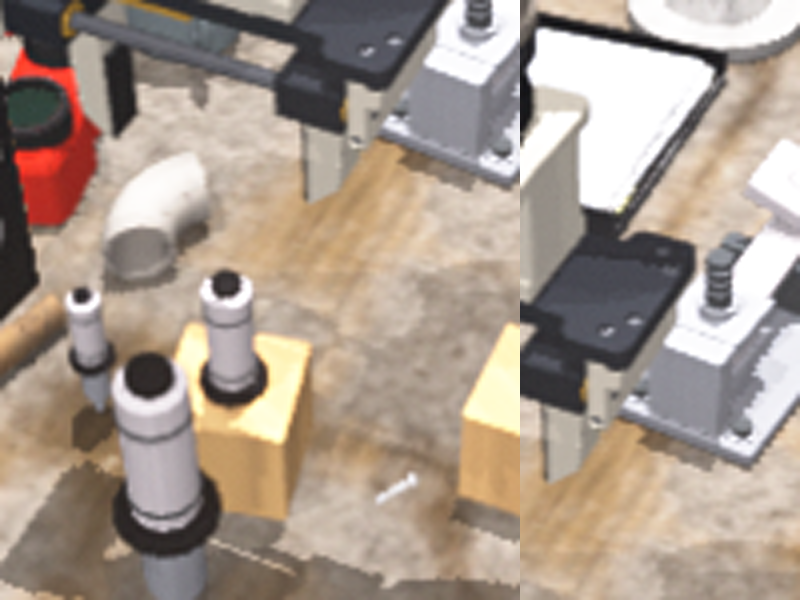

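The pin is home in the clevis, collar on the cheek at (299,187). The gripper is centred over the middle probe. Descending and gripping.

Emit:
move_arm([
  [0,0,-40,0,-1],
  [0,0,-40,0,-1],
  [0,0,-30,0,-1],
  [0,0,-17,0,-1],
  [0,0,-10,0,-1],
  [0,0,0,0,1],
  [0,0,0,0,1],
  [0,0,0,0,1],
  [0,0,0,0,1],
  [0,0,0,0,1],
  [0,0,0,0,1],
  [0,0,0,0,1],
], newtons=15)

```text
time: 10.15
tool_pos: [0.592, 0.3066, 0.0849]
tool_rot: [3.141, -0.0, 1.568]
contact_force: [0.8, -0.2, 0.1]
opening: 0.0404
grip_force: 0.0
```

Emit:
move_arm([
  [0,0,0,0,1],
  [0,0,0,0,1],
  [0,0,0,0,1],
  [0,0,0,0,1],
])

```text
time: 10.55
tool_pos: [0.5921, 0.3065, 0.0848]
tool_rot: [3.141, -0.0, 1.568]
contact_force: [0.1, 0.6, -0.7]
opening: 0.0235
grip_force: 15.0
```

Emit:
move_arm([
  [0,0,13,0,1],
  [0,0,13,0,1],
  [0,0,13,0,1],
  [0,0,0,0,1],
  [0,5,0,0,1],
  [0,5,0,0,1],
  [0,5,0,0,1],
  [0,5,0,0,1],
  [0,5,0,0,1],
  [0,5,0,0,1],
  [0,0,0,0,1],
  [0,0,0,0,1],
])

```text
time: 11.75
tool_pos: [0.5916, 0.3369, 0.1232]
tool_rot: [-3.141, -0.0, 1.568]
contact_force: [1.3, -0.6, -0.4]
opening: 0.0232
grip_force: 15.0
```

Low force, so it has pivoted. Gripping harder, lifting, then carrying it over and turning it.

Emit:
move_arm([
  [0,0,0,0,1],
  [0,0,0,0,1],
  [0,0,15,0,1],
  [0,0,25,0,1],
  [0,0,30,0,1],
  [0,0,27,0,1],
  [0,0,0,0,1],
], newtons=40)

```text
time: 12.45
tool_pos: [0.5932, 0.3375, 0.2254]
tool_rot: [3.135, -0.004, 1.568]
contact_force: [0.7, 0.2, -1.2]
opening: 0.0233
grip_force: 40.0
```

Emit:
move_arm([
  [-5,-38,0,0.126,1],
  [-5,-38,0,0.126,1],
  [-5,-38,0,0.126,1],
  [-5,-38,0,0.126,1],
  [-5,-38,0,0.126,1],
  [-5,-38,0,0.126,1],
  [-5,-38,0,0.126,1],
  [-5,-38,0,0.126,1],
  [-5,-38,0,0.126,1],
  [-5,-38,0,0.126,1],
  [-5,-38,0,0.126,1],
  [-5,-38,0,0.126,1],
])

```text
time: 13.65
tool_pos: [0.5308, -0.1204, 0.2194]
tool_rot: [3.14, -0.002, 3.085]
contact_force: [0.1, 0.5, -1.6]
opening: 0.0235
grip_force: 40.0
```

Emit:
move_arm([
  [0,0,0,0,1],
  [0,0,0,0,1],
  [0,0,0,0,1],
])

```text
time: 13.95
tool_pos: [0.5317, -0.1184, 0.22]
tool_rot: [3.14, -0.001, 3.079]
contact_force: [0.7, -0.1, -1.7]
opening: 0.0233
grip_force: 40.0
```

```bash
python3 - <<'E'
from h import *
s=shot('side');t=shot('top')
c=lambda i,x,y,w,h,f: cv2.resize(i[y:y+h,x:x+w],None,fx=f,fy=f,interpolation=cv2.INTER_CUBIC)
z=np.hstack([c(s,270,70,100,120,4),c(t,310,140,100,120,4)])
cv2.imwrite('pics/c5.png',z[:,:,::-1]);np.save('s5',s)
p=monitor.observe();print(p['tool_pos'],p['tool_rot'])
p=p['tool_pos'];g=p+[0,0,.019]
a=np.array([-.342,.017,.94])
for k in(0,.037,-.098):print(proj('side',g+k*a))
E
```

```text
[ 0.53191499 -0.11821124  0.2204047 ] [ 3.14093865e+00 -5.69684030e-04  3.08065127e+00]
[341.34100001 107.61971863]
[347.96668824  95.60413859]
[325.18353428 136.91347985]
```

View pics/c5.png

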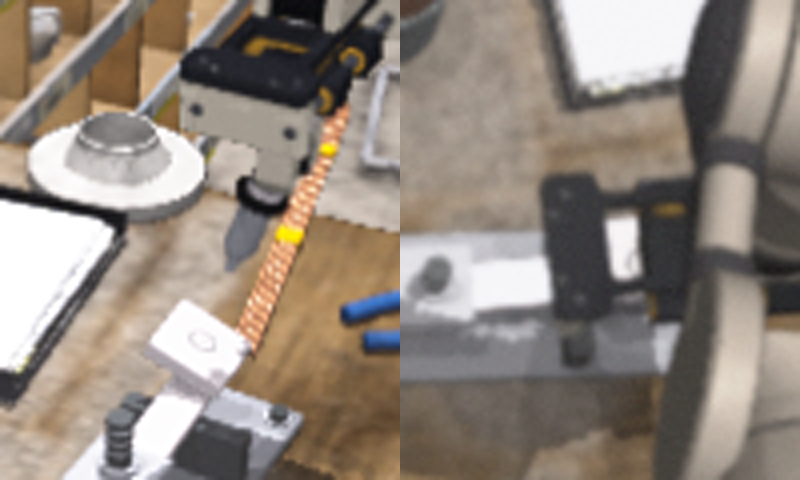

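```bash
python3 - <<'E'
from h import *
g=np.array([.532,-.1185,.2395])
for th in(14,16,18,20,22):
    t=np.radians(th);a=np.array([-np.sin(t),.06*np.sin(t),np.cos(t)])
    print(th,proj('side',g-.034*a),proj('side',g-.098*a))
s=np.load('s5.npy')
z=cv2.resize(s[105:150,315:352],None,fx=14,fy=14,interpolation=cv2.INTER_CUBIC)
cv2.imwrite('pics/c6.png',z[:,:,::-1])
E
```

```text
14 [336.80907369 118.78847415] [328.74963464 138.77079803]
16 [336.37860069 118.5594179 ] [327.5617596  138.12791336]
18 [335.9541608  118.31729215] [326.39051407 137.45062908]
20 [335.53623517 118.06237806] [325.23705218 136.73966094]
22 [335.1252977 117.7949701] [324.10251188 135.99574955]
```

View pics/c6.png

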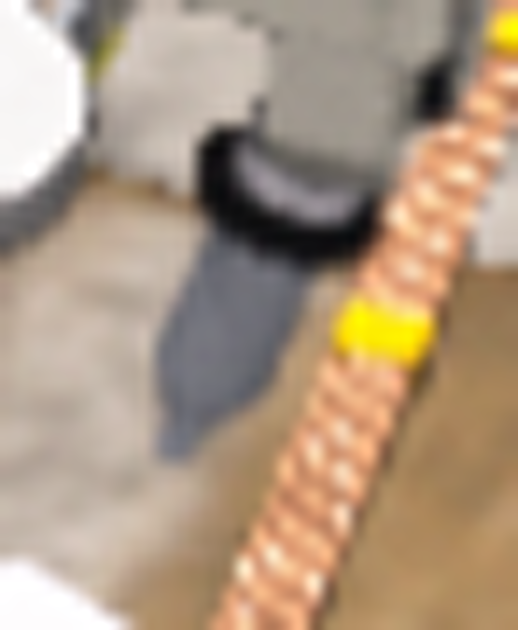

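The zoom puts the plunger tip at about (326.8,137.5) and the collar at about (335.3,118.5). That is a tilt of roughly 18°, which is close enough. Approaching to about 10 mm off the pad.

Emit:
move_arm([
  [3,-1,-12,0,1],
  [3,-1,-12,0,1],
  [2,-1,-12,0,1],
  [1,-1,-10,0,1],
  [2,0,-5,0,1],
  [0,0,0,0,1],
  [0,0,0,0,1],
  [0,0,0,0,1],
])

```text
time: 14.85
tool_pos: [0.5432, -0.1237, 0.1703]
tool_rot: [-3.141, 0.001, 3.08]
contact_force: [0.1, -0.1, -0.8]
opening: 0.0235
grip_force: 40.0
```

```bash
python3 - <<'E'
from h import *
s=shot('side')
z=cv2.resize(s[110:175,290:360],None,fx=9,fy=9,interpolation=cv2.INTER_CUBIC)
cv2.imwrite('pics/c7.png',z[:,:,::-1])
p=monitor.observe()['tool_pos'];print(p)
t=np.radians(18);a=np.array([-np.sin(t),.06*np.sin(t),np.cos(t)]);tip=p+[0,0,.019]-.098*a
f=lambda q:(proj('side',q)-[290,110]+.5)*9-.5
print(tip,f(tip),f((.576,-.1245,.086)))
E
```

```text
[ 0.54318202 -0.12365268  0.17032656]
[ 0.57346569 -0.1254697   0.09612302] [286.91407814 380.05386427] [275.05030397 408.41766084]
```

View pics/c7.png

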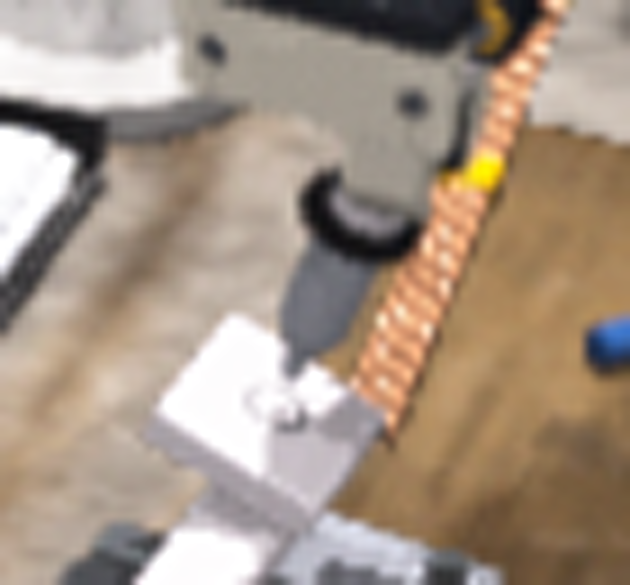

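The tip is at (293,375) in the crop and the ring centre is at about (272,405). Moving along the normal with a small +x correction and watching the force.

Emit:
move_arm([
  [2,1,-3,0,1],
  [1,0,-3,0,1],
  [1,0,-2,0,1],
  [1,0,-2,0,1],
  [0,0,0,0,1],
  [0,0,0,0,1],
  [0,0,0,0,1],
])

```text
time: 15.6
tool_pos: [0.5478, -0.1225, 0.1598]
tool_rot: [3.141, -0.0, 3.08]
contact_force: [-0.3, 0.6, -0.2]
opening: 0.0235
grip_force: 40.0
```

```bash
python3 - <<'E'
from h import *
F=[]
for i in range(8): shot('side'); F.append(monitor.observe()['contact_force'])
print(np.mean(F,0),np.std(F,0),monitor.observe()['tool_pos'])
E
```

```text
[-1.24122023  0.18161977 -0.34619686] [0.56667604 0.47696963 0.27813141] [ 0.5478894  -0.12253348  0.15975187]
```

Emit:
move_arm([
  [1,0,-1,0,1],
  [0,0,-1,0,1],
  [0,0,-1,0,1],
  [0,0,0,0,1],
  [0,0,0,0,1],
])

```text
time: 16.5
tool_pos: [0.5491, -0.1226, 0.1568]
tool_rot: [3.142, 0.0, 3.08]
contact_force: [-0.7, 0.5, 0.2]
opening: 0.0236
grip_force: 40.0
```

```bash
python3 - <<'E'
from h import *
F=[]
for i in range(20): s=shot('side'); F.append(monitor.observe()['contact_force'])
print(np.mean(F,0),np.std(F,0),monitor.observe()['tool_pos'])
z=cv2.resize(s[110:175,290:360],None,fx=9,fy=9,interpolation=cv2.INTER_CUBIC)
cv2.imwrite('pics/c8.png',z[:,:,::-1])
E
```

```text
[-0.74176147  0.26414402  0.90868548] [0.43474837 0.5992837  0.56037805] [ 0.54897548 -0.12255192  0.15675682]
```

View pics/c8.png

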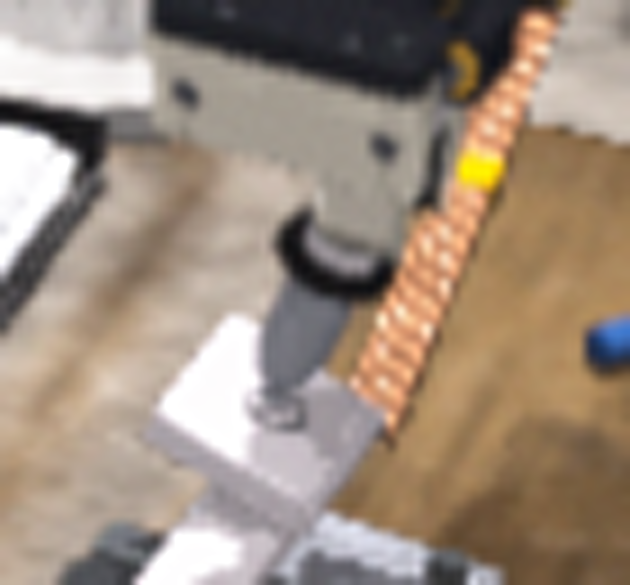

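The tip now sits in the ring at about (272,406) in the crop. The force suggests 3–4 mm of plunger travel, so I'm pressing a little more.

Emit:
move_arm([
  [1,0,-1,0,1],
  [0,0,-1.4,0,1],
  [0,0,0,0,1],
  [0,0,0,0,1],
])

```text
time: 17.9
tool_pos: [0.5499, -0.1225, 0.1543]
tool_rot: [3.142, -0.0, 3.08]
contact_force: [-1.2, -0.5, 1.7]
opening: 0.0233
grip_force: 40.0
```

```bash
python3 - <<'E'
from h import *
F=[]
for i in range(40): s=shot('side'); F.append(monitor.observe()['contact_force'])
print(np.mean(F,0),np.std(F,0),monitor.observe())
z=np.hstack([cv2.resize(s[110:200,280:350],None,fx=6,fy=6,interpolation=cv2.INTER_CUBIC),cv2.resize(s[130:175,300:340],None,fx=9,fy=12)])
cv2.imwrite('pics/c9.png',z[:,:,::-1])
E
```

```text
[-1.67306619 -0.33890786  1.46422011] [0.5997326  0.49161164 0.43354029] {'time': 19.9, 'qpos': array([-3.55256884e-01,  4.76912588e-01,  1.52290521e+00,  1.28044823e-04,
        1.14180412e+00, -1.86433954e+00]), 'qvel': array([-0.0008647 , -0.00019308, -0.00054165,  0.00124123,  0.00038594,
        0.00033964]), 'joint_efforts': array([ 5.11691440e-01, -4.76552117e+01, -2.30084556e+01,  2.91273091e-01,
       -3.63842575e-01, -1.86939893e-02]), 'tool_pos': array([ 0.54994183, -0.12249909,  0.15434308]), 'tool_rot': array([3.14147273e+00, 5.67572137e-06, 3.07982572e+00]), 'contact_force': array([-1.43762618,  0.12399932,  1.761171  ]), 'torque': array([-0.14772968,  0.35328262, -0.01400636]), 'grip_force': 39.99538064002991, 'opening': 0.023727121206512786}
```

View pics/c9.png

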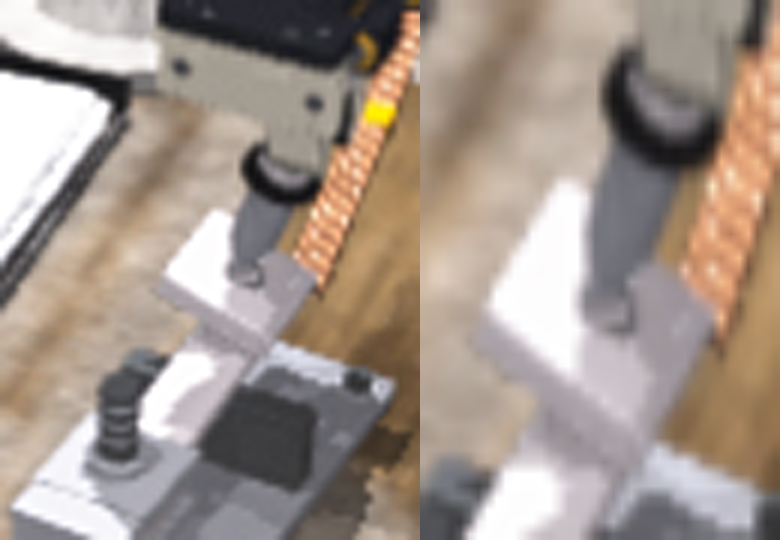

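The tip is inside the ring and the pin is seated. Force (about 3.3 N) and geometry both give roughly 6.5–7 mm of plunger travel, so I'm handing in.

```bash
python3 -c "
from cell import workorder
print(workorder.hand_in())"
```

```text
the job is handed in; nothing more can be done
None
```

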